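Level the resin vat station and hold its lid open

TASK

Get the resin vat station ready for a refill: with its lid still shut, turn the cam foot's knob until the tilted platform sits level. Then raise the lid by the bar at its front to an opening angle of 55 degrees and finish while holding it there by the bar, without letting go - it falls shut by itself - with the platform still level and the other things on the bench left where they are.

Things in the scene. Friction and masses are not known exactly. Their poses are not given: they have to be found in the camera images.
- station: the vat station, fixed to the bench: dark steel base plate 260 x 400 x 12 mm, above it a rocking aluminium platform with a grey box and amber hinged lid. Origin on the bench, below the middle of platform and box; x points from the lid's bar (front) to its hinge (rear), y to the left seen from the front, z up. The base reaches 150 mm left and 250 mm right (the knob's side) of the origin
- platform (a joint): tilt of the platform about the station's x axis, pivot 40 mm above the bench, rad: 0 is level, positive means that the knob's side (right, -y) is low. It starts 0.03 to 0.06 low on the knob's side. Driven by the knob alone: tilt = 0.04 x knob angle; it stays where the knob puts it
- platform_top (a point): centre of the platform's top face, 48 mm above the bench; z is normal to the platform. The plate is 200 (x) x 270 (y) x 8 mm with a 60 mm wide tongue to the right that carries the knob
- knob (a joint): angle of the cam foot's knob, rad, growing clockwise seen from above; range -1.5 to 1.6, starts at 0.8 to 1.4, so that turning anticlockwise raises the low side. At 0 the knob's grip bar lies along the station's x axis and the platform is level. It turns against about 0.08 Nm of friction and stays where left
- knob_grip (a point): middle of the black knob's upright grip bar: bar 46 mm long, 14 mm thick, 28 mm high, on the knob's axis 195 mm right of the platform's middle and 46 mm above the platform's top (about 94 mm above the bench when level). x runs along the bar, z up the axis. The box's right wall is 100 mm away
- lid (a joint): opening angle of the lid against the platform, rad: 0 shut, 0.96 is 55 degrees, stop at 1.4. It falls shut from any angle when not held; the lid weighs about 0.34 kg
- lid_hinge (a point): middle of the lid's hinge axis, which runs along the station's y axis at the box's rear rim, 85 mm behind the platform's middle and 118 mm above the bench. The box is 170 (x) x 190 (y) x 70 mm high, the lid 175 x 190 x 6 mm
- lid_bar: the lid's handle: round steel bar, 12 mm diameter, 110 mm long, along the station's y axis, on two flat arms at its ends (98 mm clear between them), 45 mm in front of the lid's edge and 50 mm in front of the box. Origin at the bar's middle, 220 mm from the hinge axis along the lid and, lid shut, 5 mm above it (123 mm above the bench); it swings with the lid, up and back about the hinge
- print_block: bystander: grey stepped 3D print, four slabs of 35 to 90 mm height, 50 x 72 mm; origin at the centre of its underside
- print_ring: bystander: grey printed ring lying flat, 56 mm across, 14 mm high; origin at the centre of its underside
- scraper: bystander: scraper 200 mm long lying flat along its x axis, about 20 mm high; origin under its middle
- spool: bystander: spool of grey filament lying flat, 150 mm across, 50 mm high; origin at the centre of its underside
- cleaner: bystander: white bottle, 64 mm across, 150 mm high; origin at the centre of its underside
- wrench: bystander: steel wrench 150 mm long lying flat along its x axis; origin under its middle
- nozzle_cup: bystander: open cup, 72 mm across, 70 mm high; origin at the centre of its underside

How it is judged (in metres and radians):
On the way, in this order (a step that is already met when the one before it is completed fails the run):
1. the platform is level within 1 degree while the lid is still shut (value of joint platform between -0.0175 and 0.0175 rad and value of joint lid below 0.05 rad), for 0.3 s.
2. the lid is held open at 55 degrees by its bar (value of joint lid between 0.873 and 1.047 rad and contact force between the fingers and lid_bar above 0.7 N), for 0.2 s.
At the end, for the whole second after the job is handed in: the fingers hold the lid by its bar, open at 55 degrees give or take 5 and still, and the platform is level within 1 degree (all of step 2 and value of joint platform between -0.0175 and 0.0175 rad and velocity of joint lid between -0.1 and 0.1 rad/s); the arm keeps its last pose, push and grip.
It fails at once if one of the seven bystanders is pushed more than 30 mm (distance of any of print_block, print_ring, scraper, spool, cleaner, wrench, nozzle_cup from where it was at the start of the episode above 0.03 m).
It also fails if it takes over 48 s, if anything falls off the work surface, if the arm or the gripper's body presses on something with over 40 N, if the wrist force passes 120 N, or if a joint passes its speed limit or range.

ROBOT

A 6-joint arm with a two-finger parallel gripper is mounted at the origin on the work surface. World frame = base frame: x ahead of the robot, y to its left, z up, the work surface at z = 0. Lengths are in m, angles in degrees, forces in N, time in s.
With the tool pointing down it reaches from about 0.3 to 0.75 m from the base axis. Payload 8.5 kg.
Tool frame: the origin (TCP) lies midway between the tips of the shut fingers; the grasp point (between the pads) lies grasp_offset behind it (grasp_offset is the distance from the TCP to the grasp point, in m); z points along the fingers, y is the line along which they close (so a half turn about z gives the same grasp; the last joint's range is limited). The gripper opens to 85 mm and grips with 20 to 120 N. Pads are 22 mm wide; open, the fingers measure 114 mm over their backs; the gripper's body (76 mm by 85 mm) begins 54 mm behind the grasp point. The pads swing forward as they close: fully open they stand 13 mm farther back than shut.
Start: joints at [-77.596, 21.807, 74.336, -0, 83.858, -12.336], TCP at [0.23, -0.5, 0.196] pointing down, gripper open.
Joint ranges: [-178.18, 178.18], [-50.72, 133.34], [12.68, 142.11], [-81.47, 261.47], [9.98, 163.14], [-165.26, 165.26]. Speed limits (degrees/s): [136.94, 136.94, 180, 180, 180, 180].

INTERFACE

Orientations are given as a 3x3 rotation matrix whose columns are the frame's x, y, z axes.
In Python, from rig import observe, get_image, camera_params, close_job, grasp_offset gives the robot as it stands.
- The arm moves only by the shell command python3 -m handwheel 'ROWS' [OPENING] [FORCE]. ROWS is JSON, a list of rows, each a list of 2 entries, a list of its own where there are three numbers: the shift along the tool's x, y, z as a fraction of full scale, then the turn, a rotation vector about the tool's x, y, z as a fraction of full scale. In form: [[[dx, dy, dz], [ax, ay, az]], ...]. A call has 1 to 10 rows; each row is the pose to reach, as a shift and turn from the pose commanded when the call began, along the tool's axes at that moment, turning the shorter way round; what a row does not reach only later rows make up. Full scale, the value 1, is 0.5 m for a shift and pi rad for a turn. A row lasts 1/10 s, in which the tool goes at most 50 mm and 8.59 degrees, less where a joint would pass 70% of its speed; a pose out of reach is approached as far as the arm can. A call with a number of a shift or a turn outside -1 to 1 is refused whole. A call with a gripper value outside its range is refused whole. OPENING is the opening, from 0 (shut) to 1 (fully open), set as the call begins (- or left out, the last holds). The fingers move at their own pace and stop on an object; FORCE is the grip in N (left out, the last holds). Time passes only in rows, so rows that repeat a pose let the fingers close. It gives the time, the measured TCP pose, the force, the opening and the grip force at its end, in the units of the state.
- observe(): the state, without advancing time (a new reading comes with each control period).
- get_image(name): name is "scene" or "side" or "wrist"; returns (picture, depth): 400x640x3 uint8, red, green, blue; 400x640 float32, m along the optical axis (not along the pixel's ray), 0 where there is no reading.
- camera_params(name): a dict with "K" (3x3 intrinsics, pixels), "R" (3x3) and "t" (3): a world point X has camera coordinates R X + t. Camera axes: x right, y down, z forward; pixel columns grow to the right and rows downward; lengths in m; the calibration is good to about 2 mm. A picture is of the moment at which its call begins: read the wrist's pose just before it. camera_params takes no time and is no camera call; for the wrist camera it gives the pose at the moment of the call.
- close_job(): hands the job in; it is judged then, once.
The state is a dict: "time_s": time; "q": joint angles; "qvel": joint speeds; "joint_efforts": joint torques, N m; "position": TCP position; "tool_rot": TCP orientation; "ft_force": force on the tool from outside, world axes, zero at the start; "wrist_torque": the same for the moment, N m; "grip_width": finger opening in m; "gripper_force": force on a finger pad.
Only numpy, scipy, OpenCV 4.12 (cv2) and the standard library are available. Lean on these libraries where they do the work, as an engineer would, in place of code of your own. Each camera call takes 0.05 s, during which the arm holds its last target. There are 200 camera calls.

## Working session

There is one attempt and no reset: what is moved stays moved. The work goes in short steps, Python scripts to look and compute and a shell command to move; the robot and the scene stay as the last step left them, time stands still between calls to the robot, and variables do not carry over. Pictures are saved under pics/ and viewed, at most 10 in all, crops included, and the job is handed in when it is done.

```bash
ls; mkdir -p pics
python3 - <<'E'
from rig import *
import cv2,numpy as np
print(grasp_offset, observe())
for n in("scene","side"):
    p,d=get_image(n); cv2.imwrite(f"pics/{n}0.png",p[:,:,::-1]); np.savez(f"{n}0.npz",p=p,d=d,**camera_params(n))
    print(n,camera_params(n))
E
```

```text
pics
0.0187 {'time_s': 0.0, 'q': array([-7.75968013e+01,  2.18412351e+01,  7.43851079e+01,  9.59520102e-04,
        8.38601752e+01, -1.23375314e+01]), 'qvel': array([ 0.01728149, -0.00235843, -0.04060763,  0.03352541,  0.03553465,
       -0.03275478]), 'joint_efforts': array([ 2.20792003e-06, -4.48459375e+01, -2.31280196e+01, -2.28024805e-04,
        4.69398190e-03, -1.79274230e-05]), 'position': array([ 0.2300911 , -0.49916679,  0.19510745]), 'tool_rot': array([[ 9.08211704e-01,  4.18510938e-01, -3.08076242e-04],
       [ 4.18510915e-01, -9.08210564e-01,  1.47835920e-03],
       [ 3.38911398e-04, -1.47159640e-03, -9.99998860e-01]]), 'ft_force': array([ 0.40875799, -0.24298943, -0.06623806]), 'wrist_torque': array([ 0.00747485,  0.01295828, -0.0082472 ]), 'gripper_force': 0.0, 'grip_width': 0.08521967441874305}
scene {'K': array([[390.18727022,   0.        , 320.50359229],
       [  0.        , 390.18727022, 196.9917117 ],
       [  0.        ,   0.        ,   1.        ]]), 'R': array([[ 0.49573464,  0.86843853, -0.00785373],
       [ 0.56874887, -0.33146908, -0.75276356],
       [-0.65633215,  0.36870417, -0.65824414]]), 't': array([-0.26516035, -0.23048511,  1.43435668])}
side {'K': array([[486.18761277,   0.        , 312.3783839 ],
       [  0.        , 486.18761277, 191.92501681],
       [  0.        ,   0.        ,   1.        ]]), 'R': array([[-0.94634726, -0.32314364, -0.00224682],
       [-0.15917629,  0.47218649, -0.86700797],
       [ 0.28122904, -0.82013298, -0.4982892 ]]), 't': array([0.50409853, 0.17675334, 1.35584299])}
```

View pics/scene0.png

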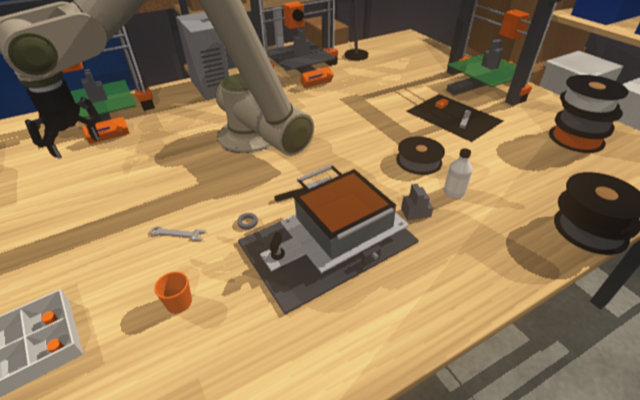

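View pics/side0.png

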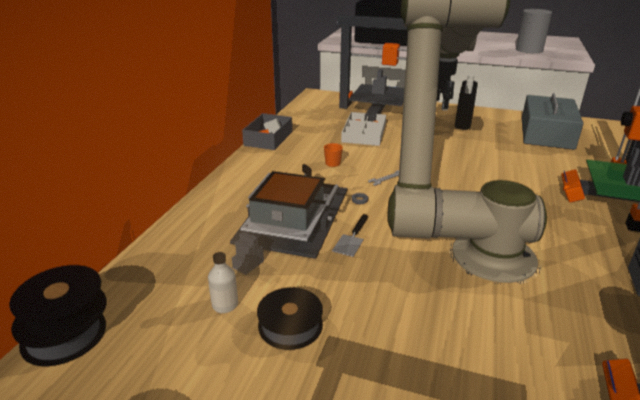

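Scene: knob around (278,245), lid amber centred about (345,200), bar near (320,178), base plate corners about (238,241), (287,311), (417,238). The bar faces the robot. I'll enlarge it.

```bash
cat > h.py <<'E'
import numpy as np,cv2
def load(n):
    return np.load(n)
def ray(c,u,v,z):  # pixel -> world at height z
    K,R,t=c['K'],c['R'],c['t']; o=-R.T@t; d=R.T@np.linalg.solve(K,[u,v,1.]); return o+d*(z-o[2])/d[2]
def dep(c,u,v):
    K,R,t=c['K'],c['R'],c['t']; D=c['d'][int(v),int(u)]; return R.T@(np.linalg.solve(K,[u,v,1.])*D-t)
def proj(c,X):
    p=c['K']@(c['R']@np.asarray(X)+c['t']); return p[:2]/p[2]
E
python3 - <<'E'
from h import *
c=load("scene0.npz")
p=c['p'][160:310,235:420,::-1]
cv2.imwrite("pics/s1.png",cv2.resize(p,None,fx=4,fy=4,interpolation=cv2.INTER_CUBIC))
E
```

```text
(no output)
```

View pics/s1.png

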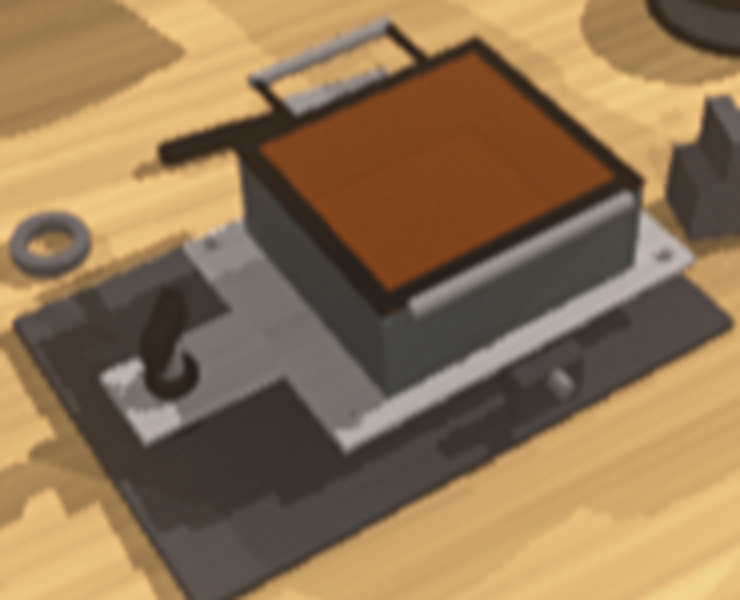

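Run:
```python
from h import *
from scipy.optimize import least_squares
c=load("scene0.npz")
px=lambda a,b:np.array([235+(a+.5)/4-.5,160+(b+.5)/4-.5])
# station frame points; tilt about x: right side low -> z rotation about (y=0,z=.04)
def st(P,a):
    P=np.array(P,float);y,z=P[1],P[2]-.04
    # positive: -y low
    return np.array([P[0],y*np.cos(a)-z*np.sin(a),.04+y*np.sin(a)+z*np.cos(a)])
obs=[((-.13,-.25,.012),0,(17,323)),((.13,.15,.012),0,(731,325)),((.13,-.25,.012),0,(203,600)),
((-.09-.0,-.095,.124),1,(242,150)),((-.09,.095,.124),1,(478,38)),((.085,.095,.124),1,(642,183)),
((-.135,-.055,.127),1,(253,77)),((-.135,.055,.127),1,(391,20)),((.1,-.135,.048),1,(345,440)),((.1,.135,.048),1,(693,258))]
def W(p,P,t): 
    P=st(P,p[3]) if t else np.array(P); cs,s=np.cos(p[2]),np.sin(p[2])
    return np.array([p[0]+cs*P[0]-s*P[1],p[1]+s*P[0]+cs*P[1],P[2]])
f=lambda p:np.concatenate([proj(c,W(p,P,t))-px(*o) for P,t,o in obs])
g=ray(c,*px(440,170),.12);
r=least_squares(f,[g[0],g[1],0.2,.04],loss='soft_l1');p=r.x
print(p,np.degrees(p[2])); print(f(p).reshape(-1,2).round(1))
print('bar',W(p,(-.135,0,.123),1),'knob',W(p,(0,-.195,.094),1))
# knob points via depth
for v in range(225,262,2):
  for u in range(266,292,2):
    X=dep(c,u,v)
    cs,s=np.cos(p[2]),np.sin(p[2]);d=X[:2]-p[:2];S=np.array([cs*d[0]+s*d[1],-s*d[0]+cs*d[1],X[2]])
    if S[2]>.07 and S[2]<.13: print(u,v,(S*1000).round())
np.save("st.npy",p)
```

```text
[0.6018443  0.03236652 0.05217665 0.01072449] 2.9895018198788907
[[-1.8 -1.3]
 [ 1.6 -2. ]
 [-0.7  2.5]
 [-1.8 -2.7]
 [-0.3 -0.2]
 [ 1.3 -0.3]
 [ 0.  -0.1]
 [ 0.1  0.1]
 [ 0.2  0.8]
 [ 0.9  0. ]]
bar [0.46707444 0.02443697 0.12299523] knob [ 0.61204375 -0.16293523  0.09190566]
276 231 [ -18. -185.  103.]
276 233 [ -13. -188.  103.]
278 233 [ -11. -184.  102.]
280 233 [  -7. -180.  104.]
274 235 [  -8. -196.  105.]
276 235 [  -8. -191.  102.]
278 235 [  -4. -187.  103.]
280 235 [  -7. -181.   97.]
274 237 [  -6. -197.  101.]
276 237 [   0. -195.  105.]
278 237 [  -0. -189.  101.]
280 237 [  -6. -182.   92.]
272 239 [  -2. -204.  102.]
274 239 [   3. -201.  104.]
276 239 [   5. -197.  104.]
278 239 [   4. -192.  100.]
280 239 [  -5. -183.   86.]
272 241 [   5. -208.  103.]
274 241 [   8. -204.  103.]
276 241 [   9. -200.  102.]
278 241 [   4. -192.   93.]
280 241 [  -3. -184.   81.]
270 243 [   7. -214.  102.]
272 243 [   9. -210.  101.]
274 243 [  14. -207.  104.]
276 243 [  14. -202.  101.]
278 243 [   4. -193.   87.]
270 245 [  12. -217.  102.]
272 245 [  16. -213.  103.]
274 245 [  16. -208.  100.]
276 245 [  13. -202.   94.]
278 245 [   7. -195.   83.]
270 247 [  12. -217.   95.]
272 247 [  15. -214.   96.]
274 247 [  17. -209.   94.]
276 247 [  17. -204.   91.]
278 247 [   7. -196.   77.]
270 249 [  10. -217.   86.]
272 249 [  14. -214.   88.]
274 249 [  18. -211.   90.]
276 249 [  17. -205.   85.]
278 249 [   8. -196.   71.]
272 251 [  13. -214.   80.]
274 251 [  16. -211.   81.]
276 251 [  19. -206.   81.]
```

```bash
cat >> h.py <<'E'
from scipy.spatial.transform import Rotation as Ro
def rel(pos,xyaw,pitch=0):
    "tool-frame fractions to reach TCP pos with tool down and tool x at world yaw (deg)"
    from rig import observe
    o=observe();R=o['tool_rot'];a=np.radians(xyaw);x=np.array([np.cos(a),np.sin(a),0]);z=np.array([0,0,-1.])
    T=np.c_[x,np.cross(z,x),z]
    print('shift',(R.T@(np.array(pos)-o['position'])/.5).round(4),'turn',(Ro.from_matrix(R.T@T).as_rotvec()/np.pi).round(4),'t',o['time_s'])
E
python3 - <<'E'
from h import *
rel((.60,-.13,.33),126)
c=load("scene0.npz");p=np.load("st.npy")
# lid plane from depth
L=[]
for v in range(178,235):
  for u in range(300,395):
    X=dep(c,u,v);d=X[:2]-p[:2];cs,s=np.cos(p[2]),np.sin(p[2]);S=[cs*d[0]+s*d[1],-s*d[0]+cs*d[1],X[2]]
    if abs(S[0])<.07 and abs(S[1])<.08 and .1<S[2]<.15:L.append(S)
L=np.array(L);A=np.c_[L[:,:2],np.ones(len(L))];print(len(L),np.linalg.lstsq(A,L[:,2],rcond=None)[0])
E
```

```text
shift [ 0.981  -0.3614 -0.2689] turn [-2.000e-04 -4.000e-04 -5.626e-01] t 0.1
2450 [-0.00017644  0.0341238   0.12574378]
```

```bash
python3 -m handwheel '[[[0.098,-0.036,-0.1],[0,0,-0.045]],[[0.196,-0.072,-0.2],[0,0,-0.09]],[[0.294,-0.108,-0.25],[0,0,-0.135]],[[0.392,-0.144,-0.269],[0,0,-0.18]],[[0.49,-0.18,-0.269],[0,0,-0.225]],[[0.588,-0.217,-0.269],[0,0,-0.27]],[[0.686,-0.253,-0.269],[0,0,-0.315]],[[0.784,-0.289,-0.269],[0,0,-0.36]],[[0.882,-0.325,-0.269],[0,0,-0.405]],[[0.981,-0.361,-0.269],[0,0,-0.45]]]' 1
python3 - <<'E'
from h import *
rel((.60,-.13,.33),129)
E
```

```text
time_s: 1.1
position: [0.5562, -0.1732, 0.3296]
tool_rot: [[-0.277, 0.961, -0.001], [0.961, 0.277, 0.0], [0.0, -0.0, -1.0]]
ft_force: [0.5, -1.9, -0.8]
grip_width: 0.0853
gripper_force: 0.0
shift [ 0.0588  0.1081 -0.0009] turn [-1.000e-04 -1.000e-04 -1.273e-01] t 1.1
```

```bash
python3 -m handwheel '[[[0,0,0],[0,0,-0.045]],[[0,0,0],[0,0,-0.09]],[[0,0,0],[0,0,-0.12]],[[0,0,0],[0,0,-0.12]],[[0,0,0],[0,0,-0.12]]]'
python3 - <<'E'
from h import *
from rig import *
c=camera_params("wrist");p,d=get_image("wrist");np.savez("w0.npz",p=p,d=d,**c)
cv2.imwrite("pics/w0.png",p[:,:,::-1])
print(-c['R'].T@c['t'],c['R'][2]); s=np.load("st.npy"); print(observe()['q'])
E
```

```text
time_s: 1.6
position: [0.555, -0.1751, 0.3295]
tool_rot: [[-0.604, 0.797, -0.001], [0.797, 0.604, 0.0], [0.001, -0.0, -1.0]]
ft_force: [0.8, -0.7, -0.5]
grip_width: 0.0854
gripper_force: 0.0
[ 0.51037609 -0.1160974   0.50765074] [ 0.17428329 -0.22787929 -0.9579647 ]
[-2.91579080e+01  2.23840888e+01  5.18844859e+01 -5.07731110e-04
  1.05755543e+02 -6.63564255e+01]
```

View pics/w0.png

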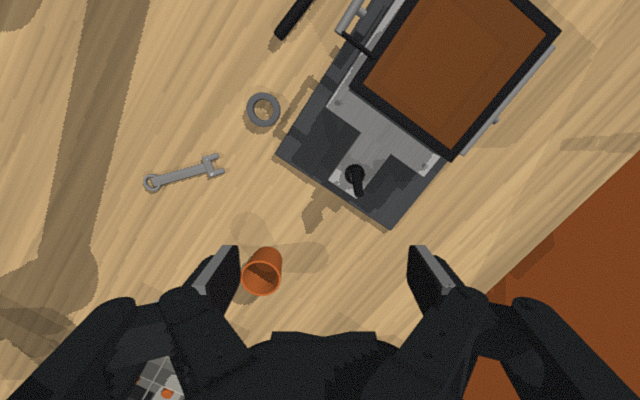

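Wrist view: knob at about (356,180) with its bar running (352,170)–(360,193), base corner front-right (276,155), rear-right (388,230), lid bar at (350,20). Enlarging for the fit.

Run:
```python
from h import *
c=load("w0.npz");p=c['p'][:235,250:570,::-1]
cv2.imwrite("pics/w1.png",cv2.resize(p,None,fx=2.5,fy=2.5,interpolation=cv2.INTER_CUBIC))
print(c['K'][0,0])
s=np.load("st.npy")
def S(X): d=X[:2]-s[:2];a,b=np.cos(s[2]),np.sin(s[2]);return np.array([a*d[0]+b*d[1],-b*d[0]+a*d[1],X[2]])
L=np.array([S(dep(c,u,v)) for v in range(235) for u in range(330,570)])
m=(abs(L[:,0])<.07)&(abs(L[:,1])<.08)&(L[:,2]>.1)&(L[:,2]<.15);L=L[m];print(m.sum(),np.linalg.lstsq(np.c_[L[:,:2],np.ones(len(L))],L[:,2],rcond=None)[0])
k=np.array([dep(c,u,v) for v in range(155,205) for u in range(335,380)]);k=k[(k[:,2]>.094)&(k[:,2]<.125)]
print(len(k),k.mean(0),k.min(0),k.max(0)); (ctr,size,ang)=cv2.minAreaRect((k[:,:2]*1000).astype(np.float32));print(ctr,size,ang)
w,V=np.linalg.eigh(np.cov(k[:,:2].T));print(w,np.degrees(np.arctan2(V[1,1],V[0,1])))
```

```text
284.0546251766872
14676 [0.00188723 0.03235703 0.12477919]
288 [ 0.6105307  -0.16447489  0.10125981] [ 0.59175915 -0.18406461  0.09403446] [ 0.63084269 -0.14623751  0.1041115 ]
(611.637939453125, -165.06231689453125) (14.000185012817383, 45.43115997314453) 46.914024353027344
[1.61424971e-05 1.72659273e-04] 137.44380938286008
```

View pics/w1.png

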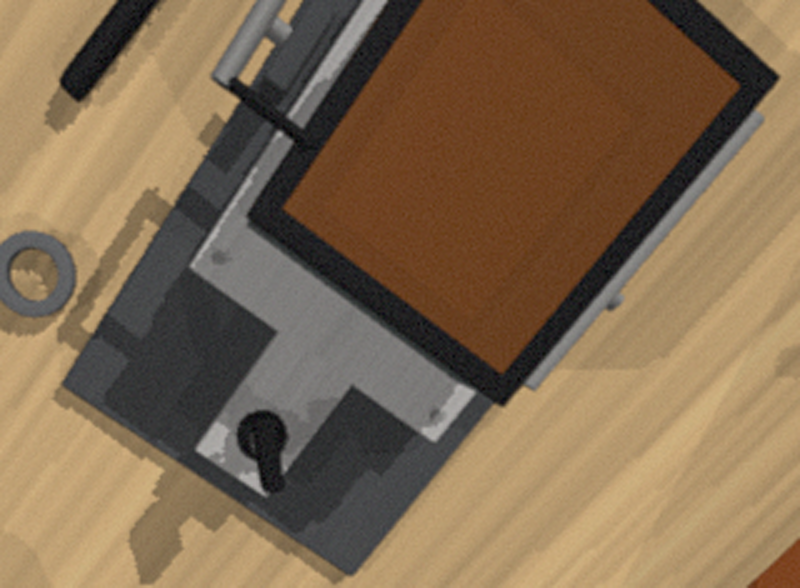

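Run:
```python
from h import *
from scipy.optimize import least_squares
c=load("w0.npz");a=.0325
px=lambda x,y:np.array([250+(x+.5)/2.5-.5,(y+.5)/2.5-.5])
def st(P):
    P=np.array(P,float);y,z=P[1],P[2]-.04
    return np.array([P[0],y*np.cos(a)-z*np.sin(a),.04+y*np.sin(a)+z*np.cos(a)])
obs=[((-.13,-.25,.012),0,(63,385)),((.13,-.25,.012),0,(350,577)),((-.1,-.135,.048),1,(192,266)),((.1,-.135,.048),1,(435,440)),
((-.09,-.095,.124),1,(248,213)),((.085,-.095,.124),1,(505,403)),((.085,.095,.124),1,(777,75)),((-.135,-.055,.123),1,(222,78))]
def W(p,P,t):
    P=st(P) if t else np.array(P); cs,s=np.cos(p[2]),np.sin(p[2])
    return np.array([p[0]+cs*P[0]-s*P[1],p[1]+s*P[0]+cs*P[1],P[2]])
f=lambda p:np.concatenate([proj(c,W(p,P,t))-px(*o) for P,t,o in obs])
p=least_squares(f,[.6,.03,.05],loss='soft_l1').x
print(p,np.degrees(p[2]));print(f(p).reshape(-1,2).round(1))
print('bar',W(p,(-.135,0,.123),1),'knob',W(p,(0,-.195,.094),1));np.save("st2.npy",p)
g=.0187
rel((.6112,-.1645,.12),137)
```

```text
[0.60118232 0.03270456 0.05219298] 2.990437602674392
[[-1.3 -0.5]
 [ 1.6  0.1]
 [-1.4 -0.3]
 [ 0.3  0.6]
 [-0.2 -1.2]
 [ 0.8 -0.3]
 [ 0.9  0.6]
 [-0.7  1.1]]
bar [0.46650685 0.02296835 0.12295617] knob [ 0.6114415  -0.16367937  0.0876351 ]
shift [-0.0512  0.1024  0.4192] turn [-0.     -0.0001 -0.0545] t 1.65
```

```bash
python3 -m handwheel '[[[-0.025,0.05,0.05],[0,0,-0.027]],[[-0.051,0.102,0.12],[0,0,-0.054]],[[-0.051,0.102,0.2],[0,0,-0.054]],[[-0.051,0.102,0.28],[0,0,-0.054]],[[-0.051,0.102,0.34],[0,0,-0.054]],[[-0.051,0.102,0.38],[0,0,-0.054]],[[-0.051,0.102,0.4],[0,0,-0.054]],[[-0.051,0.102,0.4],[0,0,-0.054]]]' 0.6
python3 - <<'E'
from h import *
rel((.6115,-.1643,.072),136.6)
E
```

```text
time_s: 2.45
position: [0.6107, -0.1643, 0.1288]
tool_rot: [[-0.731, 0.682, -0.002], [0.682, 0.731, 0.001], [0.002, -0.001, -1.0]]
ft_force: [0.5, 0.0, -0.4]
grip_width: 0.0513
gripper_force: 0.0
shift [-0.0013  0.0012  0.1136] turn [-0.0002 -0.0006  0.0022] t 2.45
```

Positions agree with the plan. Descend and grip.

```bash
python3 -m handwheel '[[[0,0.001,0.04],[0,0,0]],[[0,0.001,0.08],[0,0,0]],[[0,0.001,0.105],[0,0,0]],[[0,0.001,0.114],[0,0,0]],[[0,0.001,0.114],[0,0,0]]]' && python3 -m handwheel '[[[0,0,0],[0,0,0]],[[0,0,0],[0,0,0]],[[0,0,0],[0,0,0]],[[0,0,0],[0,0,0]],[[0,0,0],[0,0,0]],[[0,0,0],[0,0,0]]]' 0 50
```

```text
time_s: 2.95
position: [0.6117, -0.1642, 0.0732]
tool_rot: [[-0.732, 0.681, 0.0], [0.681, 0.732, -0.0], [-0.0, 0.0, -1.0]]
ft_force: [0.5, -0.9, 0.5]
grip_width: 0.0508
gripper_force: 0.0
time_s: 3.55
position: [0.6115, -0.164, 0.0728]
tool_rot: [[-0.732, 0.681, 0.0], [0.681, 0.732, -0.0], [-0.0, 0.0, -1.0]]
ft_force: [-0.1, -0.4, 0.2]
grip_width: 0.0003
gripper_force: 0.0
```

The fingers shut on nothing; take a look.

Run:
```python
from h import *
from rig import *
ims=[]
c=camera_params("wrist");p,d=get_image("wrist");np.savez("w2.npz",p=p,d=d,**c);ims.append(cv2.resize(p[150:350,160:480],(640,400)))
cs=camera_params("scene");p2,d2=get_image("scene");u,v=map(int,proj(cs,[.6115,-.164,.09]));print(u,v)
ims.append(cv2.resize(p2[max(0,v-50):v+50,u-80:u+80],(320,200),interpolation=cv2.INTER_CUBIC))
ct=camera_params("side");p3,d3=get_image("side");u,v=map(int,proj(ct,[.6115,-.164,.09]));print(u,v)
ims.append(cv2.resize(p3[v-50:v+50,u-80:u+80],(320,200),interpolation=cv2.INTER_CUBIC))
cv2.imwrite("pics/m2.png",np.vstack([ims[0],np.hstack(ims[1:])])[:,:,::-1])
```

```text
275 241
305 169
```

View pics/m2.png

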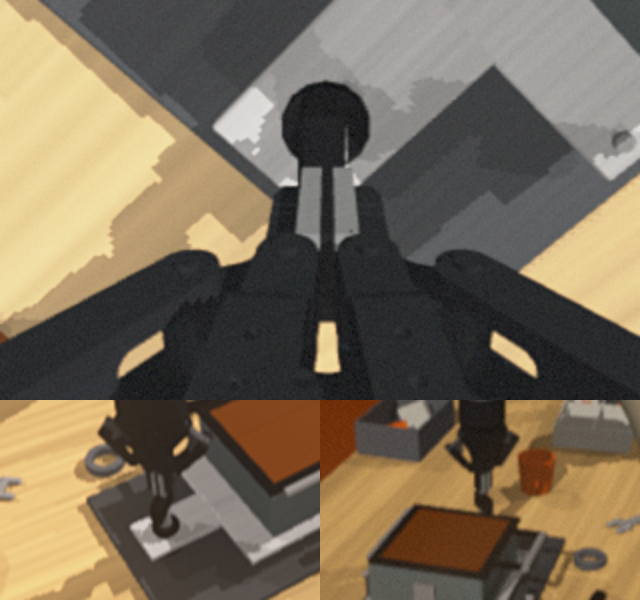

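Run:
```python
from h import *
from rig import *
o=observe();print(o['grip_width'],o['gripper_force'],o['position'])
c=load("w2.npz")
print('tcp px',proj(c,o['position']),'knob top',proj(c,[.6115,-.1643,.1016]))
T=o['tool_rot'];np.set_printoptions(linewidth=200)
for v in range(192,276,6):
    print(v,[tuple((np.r_[(T.T@(X-o['position']))[:2],X[2]]*1000).round().astype(int)) for X in [dep(c,u,v) for u in range(302,346,4)]])
```

```text
-3.375505648513065e-05 0.0 [ 0.61145407 -0.16402382  0.07275189]
tcp px [322.57351206 225.37765263] knob top [322.24875813 244.96536864]
192 [(np.int64(15), np.int64(-16), np.int64(43)), (np.int64(14), np.int64(-13), np.int64(41)), (np.int64(15), np.int64(-10), np.int64(42)), (np.int64(16), np.int64(-6), np.int64(47)), (np.int64(16), np.int64(-3), np.int64(48)), (np.int64(17), np.int64(0), np.int64(51)), (np.int64(17), np.int64(3), np.int64(48)), (np.int64(16), np.int64(6), np.int64(46)), (np.int64(15), np.int64(9), np.int64(42)), (np.int64(15), np.int64(12), np.int64(42)), (np.int64(15), np.int64(15), np.int64(42))]
198 [(np.int64(10), np.int64(-16), np.int64(42)), (np.int64(11), np.int64(-12), np.int64(47)), (np.int64(13), np.int64(-9), np.int64(53)), (np.int64(22), np.int64(-5), np.int64(82)), (np.int64(23), np.int64(-3), np.int64(84)), (np.int64(22), np.int64(0), np.int64(82)), (np.int64(22), np.int64(2), np.int64(83)), (np.int64(22), np.int64(5), np.int64(82)), (np.int64(13), np.int64(8), np.int64(53)), (np.int64(12), np.int64(11), np.int64(49)), (np.int64(10), np.int64(15), np.
[... 5220 characters left out ...]
), np.int64(2), np.int64(143)), (np.int64(12), np.int64(3), np.int64(143)), (np.int64(12), np.int64(5), np.int64(144)), (np.int64(12), np.int64(7), np.int64(144)), (np.int64(8), np.int64(9), np.int64(138))]
270 [(np.int64(14), np.int64(-8), np.int64(152)), (np.int64(14), np.int64(-6), np.int64(152)), (np.int64(13), np.int64(-5), np.int64(150)), (np.int64(13), np.int64(-3), np.int64(150)), (np.int64(10), np.int64(-2), np.int64(146)), (np.int64(10), np.int64(0), np.int64(145)), (np.int64(10), np.int64(1), np.int64(146)), (np.int64(10), np.int64(3), np.int64(146)), (np.int64(13), np.int64(5), np.int64(150)), (np.int64(14), np.int64(6), np.int64(151)), (np.int64(14), np.int64(8), np.int64(152))]
```

Run:
```python
from h import *
c=load("w0.npz");T=np.array([[-.604,.797,-.001],[.797,.604,0],[.001,0,-1]]);P=np.array([.555,-.1751,.3295])
for u,v in [(232,250),(228,252),(234,262),(225,265),(414,250),(418,252),(420,262),(410,262)]: print(u,v,(T.T@(dep(c,u,v)-P)*1000).round())
c=load("w2.npz");print('cam in tool', )
from rig import *
o=observe();T=o['tool_rot'];cc=-c['R'].T@c['t'];print((T.T@(cc-o['position'])*1000).round())
for v in range(228,240): X=dep(c,322,v);print(v,(T.T@(X-o['position'])*1000).round(), X.round(4))
c0=load("w0.npz");cc=-c0['R'].T@c0['t'];print((np.array([[-.604,.797,-.001],[.797,.604,0],[.001,0,-1]]).T@(cc-P)*1000).round())
```

```text
232 250 [ 12. -43. -58.]
228 252 [ 12. -44. -60.]
234 262 [  5. -42. -58.]
225 265 [ 10. -42. -68.]
414 250 [ 11.  43. -57.]
418 252 [ 12.  44. -60.]
420 262 [ 10.  43. -65.]
410 262 [  3.  43. -55.]
cam in tool
[  74.    0. -178.]
228 [ 11.  -0. -30.] [ 0.6034 -0.1569  0.1023]
229 [ 10.  -0. -30.] [ 0.6037 -0.1572  0.1029]
230 [  9.  -0. -29.] [ 0.6044 -0.1578  0.1022]
231 [  9.  -0. -29.] [ 0.6049 -0.1583  0.1019]
232 [  8.  -0. -29.] [ 0.6054 -0.1588  0.1017]
233 [  7.  -0. -29.] [ 0.6058 -0.1592  0.1019]
234 [ 12.  -0. -41.] [ 0.6025 -0.1561  0.1133]
235 [ 12.  -0. -42.] [ 0.6024 -0.1559  0.115 ]
236 [ 12.  -0. -43.] [ 0.6027 -0.1562  0.1154]
237 [ 12.  -0. -44.] [ 0.6026 -0.1561  0.1169]
238 [ 12.  -0. -45.] [ 0.6025 -0.1561  0.1182]
239 [ 12.  -0. -46.] [ 0.6027 -0.1562  0.119 ]
[  74.    0. -178.]
```

Run:
```python
from h import *
c=load("scene0.npz")
L=np.array([(u,v,*dep(c,u,v)) for v in range(110,165) for u in range(20,105)])
P=np.array([.23,-.5]);m=(np.hypot(L[:,2]-.23,L[:,3]+.5)<.075)&(L[:,4]>.1);L=L[m];L=L[np.argsort(L[:,4])];print(len(L));print(L[:12].round(3))
```

```text
1662
[[ 95.    140.      0.212  -0.457   0.243]
 [ 57.    157.      0.251  -0.542   0.245]
 [ 59.    158.      0.259  -0.538   0.246]
 [ 98.    139.      0.218  -0.449   0.247]
 [ 92.    138.      0.206  -0.462   0.247]
 [ 96.    140.      0.222  -0.454   0.247]
 [ 94.    139.      0.215  -0.458   0.247]
 [ 95.    139.      0.216  -0.456   0.248]
 [ 61.    157.      0.259  -0.533   0.248]
 [ 59.    157.      0.257  -0.537   0.248]
 [ 97.    139.      0.219  -0.451   0.248]
 [ 61.    156.      0.256  -0.533   0.248]]
```

Both cameras agree: the real fingertips are about 40 mm behind the reported TCP (they shut at z≈0.113, above the bar's 0.1016 top, while the TCP reads 0.073). I'll apply that correction: reopen, then descend 41 mm more.

```bash
python3 -m handwheel '[[[0,0,0],[0,0,0]],[[0,0,0],[0,0,0]],[[0,0,0],[0,0,0]],[[0,0,0],[0,0,0]],[[0,0,0],[0,0,0]]]' 0.6 && python3 -m handwheel '[[[0,0,0.03],[0,0,0]],[[0,0,0.06],[0,0,0]],[[0,0,0.075],[0,0,0]],[[0,0,0.082],[0,0,0]],[[0,0,0.082],[0,0,0]]]' && python3 -m handwheel '[[[0,0,0],[0,0,0]],[[0,0,0],[0,0,0]],[[0,0,0],[0,0,0]],[[0,0,0],[0,0,0]],[[0,0,0],[0,0,0]],[[0,0,0],[0,0,0]]]' 0 50
```

```text
time_s: 4.2
position: [0.6115, -0.164, 0.0728]
tool_rot: [[-0.732, 0.681, -0.0], [0.681, 0.732, -0.0], [-0.0, -0.0, -1.0]]
ft_force: [0.3, -0.3, -0.0]
grip_width: 0.0511
gripper_force: 0.0
time_s: 4.7
position: [0.6115, -0.164, 0.0317]
tool_rot: [[-0.732, 0.681, -0.0], [0.681, 0.732, 0.0], [0.0, -0.0, -1.0]]
ft_force: [0.3, 0.6, 0.8]
grip_width: 0.0512
gripper_force: 0.0
time_s: 5.3
position: [0.6109, -0.1651, 0.0326]
tool_rot: [[-0.732, 0.682, -0.001], [0.682, 0.732, -0.001], [-0.0, -0.001, -1.0]]
ft_force: [-6.2, -4.4, 4.2]
grip_width: 0.0137
gripper_force: 48.7
```

```bash
python3 -m handwheel '[[[0,0,-0.0015],[0,0,-0.032]],[[0.001,0.001,-0.003],[0,0,-0.064]],[[0.001,0.001,-0.005],[0,0,-0.096]],[[0.001,0.001,-0.0065],[0,0,-0.128]],[[0.002,0.002,-0.008],[0,0,-0.16]],[[0.002,0.002,-0.0095],[0,0,-0.192]],[[0.002,0.002,-0.011],[0,0,-0.224]],[[0.002,0.002,-0.0125],[0,0,-0.256]],[[0.002,0.002,-0.0125],[0,0,-0.256]],[[0.002,0.002,-0.0125],[0,0,-0.256]]]'
python3 - <<'E'
from rig import *
import numpy as np
o=observe();print(np.degrees(np.arctan2(*o['tool_rot'][[1,0],0])),o['wrist_torque'],o['q'])
E
```

```text
time_s: 6.3
position: [0.6107, -0.1645, 0.0389]
tool_rot: [[-0.999, -0.054, -0.001], [-0.054, 0.999, -0.003], [0.001, -0.003, -1.0]]
ft_force: [-7.3, -6.1, 4.9]
grip_width: 0.0131
gripper_force: 48.7
-176.87990866007746 [-1.13467894  0.74048018  0.02206352] [ -25.69727324   37.97841822   72.93521525   -0.188783     69.04957776
 -118.74999903]
```

```bash
python3 -m handwheel '[[[0,0,0],[0,0,0]],[[0,0,0],[0,0,0]],[[0,0,0],[0,0,0]],[[0,0,-0.03],[0,0,0]],[[0,0,-0.1],[0,0,0]],[[0,0,-0.19],[0,0,0]],[[0,0,-0.28],[0,0,0]],[[0,0,-0.37],[0,0,0]],[[0,0,-0.44],[0,0,0]],[[0,0,-0.44],[0,0,0]]]' 0.5
python3 - <<'E'
from h import *
rel((.4664,.0257,.20),93)
E
```

```text
time_s: 7.3
position: [0.6129, -0.1629, 0.2637]
tool_rot: [[-0.998, -0.055, 0.009], [-0.055, 0.998, -0.004], [-0.009, -0.005, -1.0]]
ft_force: [-0.3, -0.1, 0.6]
grip_width: 0.0429
gripper_force: 0.0
shift [0.2728 0.3935 0.1231] turn [0.0011 0.0035 0.5009] t 7.3
```

```bash
python3 -m handwheel '[[[0.027,0.039,0],[0,0.003,0.045]],[[0.055,0.079,0],[0,0.003,0.09]],[[0.082,0.118,0],[0,0.003,0.135]],[[0.109,0.157,0],[0,0.003,0.18]],[[0.136,0.197,0],[0,0.003,0.225]],[[0.164,0.236,0],[0,0.003,0.27]],[[0.191,0.275,0],[0,0.003,0.315]],[[0.218,0.315,0],[0,0.003,0.36]],[[0.246,0.354,0],[0,0.003,0.405]],[[0.272,0.393,0],[0,0.003,0.45]]]' && python3 -m handwheel '[[[0,0,0],[0,0,0.04]],[[0,0,0],[0,0,0.05]],[[0,0,0],[0,0,0.05]],[[0,0,0],[0,0,0.05]]]'
python3 - <<'E'
from h import *
from rig import *
s=np.load("st2.npy")
def S(X): d=X[:2]-s[:2];a,b=np.cos(s[2]),np.sin(s[2]);return np.array([a*d[0]+b*d[1],-b*d[0]+a*d[1],X[2]])
print(observe()['q'].round(1))
for n in("wrist","scene"):
    c=dict(camera_params(n));p,d=get_image(n);c['p']=p;c['d']=d;np.savez(n+"3.npz",**c)
    L=np.array([S(dep(c,u,v)) for v in range(0,400,2) for u in range(0,640,2) if d[v,u]>0])
    m=(abs(L[:,0])<.07)&(abs(L[:,1])<.08)&(L[:,2]>.1)&(L[:,2]<.15);L2=L[m]
    print(n,m.sum(),np.linalg.lstsq(np.c_[L2[:,:2],np.ones(len(L2))],L2[:,2],rcond=None)[0] if m.sum()>20 else '')
    B=L[(L[:,0]<-.115)&(L[:,0]>-.155)&(abs(L[:,1])<.045)&(L[:,2]>.105)&(L[:,2]<.14)];print('bar',len(B),B.mean(0) if len(B) else '',B.max(0) if len(B) else '')
p=np.load("wrist3.npz")['p'];cv2.imwrite("pics/w3.png",p[:,:,::-1])
rel((.4664,.0257,.064),93)
E
```

```text
time_s: 8.3
position: [0.4638, 0.0271, 0.2573]
tool_rot: [[-0.205, 0.979, -0.008], [0.979, 0.205, 0.006], [0.007, -0.007, -1.0]]
ft_force: [0.3, 0.7, -0.5]
grip_width: 0.0426
gripper_force: 0.0
time_s: 8.7
position: [0.4647, 0.0262, 0.2576]
tool_rot: [[-0.056, 0.998, -0.008], [0.998, 0.056, 0.006], [0.006, -0.007, -1.0]]
ft_force: [-0.0, 0.8, 1.0]
grip_width: 0.043
gripper_force: 0.0
[-11.5  11.   79.5   0.2  89.9 -14.7]
wrist 4381 [0.00201538 0.00044842 0.12463332]
bar 200 [-0.13445109  0.00232611  0.12837868] [-0.12825322  0.04409174  0.13123542]
scene 605 [-0.0008987  -0.00049281  0.12577491]
bar 32 [-0.13122182 -0.0021163   0.12811246] [-0.12664297  0.0414777   0.13203042]
shift [-0.0032  0.0059  0.3874] turn [-0.0022 -0.0018  0.001 ] t 8.8
```

View pics/w3.png

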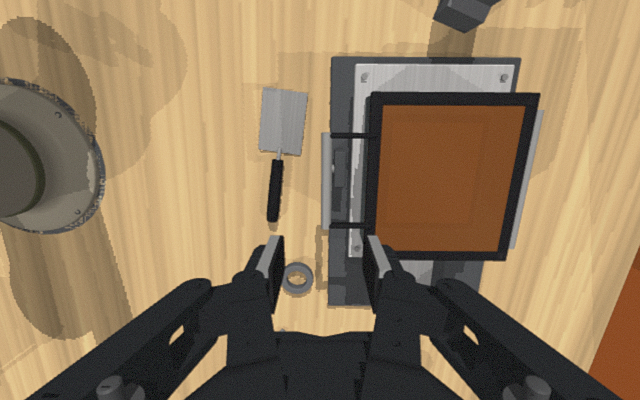

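Image shows the bar (column ~326, rows 133–228) lying between the open fingers, lid shut; lid plane tilt is ~0.0005, so the platform is level. Descend with a 34 mm opening and grip.

```bash
python3 -m handwheel '[[[-0.003,0.006,0.08],[-0.002,-0.002,0]],[[-0.003,0.006,0.16],[-0.002,-0.002,0]],[[-0.003,0.006,0.24],[-0.002,-0.002,0]],[[-0.003,0.006,0.3],[-0.002,-0.002,0]],[[-0.003,0.006,0.34],[-0.002,-0.002,0]],[[-0.003,0.006,0.37],[-0.002,-0.002,0]],[[-0.003,0.006,0.388],[-0.002,-0.002,0]],[[-0.003,0.006,0.388],[-0.002,-0.002,0]]]' 0.4 && python3 -m handwheel '[[[0,0,0],[0,0,0]],[[0,0,0],[0,0,0]],[[0,0,0],[0,0,0]],[[0,0,0],[0,0,0]],[[0,0,0],[0,0,0]],[[0,0,0],[0,0,0]]]' 0 40
python3 - <<'E'
from h import *
from rig import observe
o=observe();T=o['tool_rot'];s=np.load("st2.npy");a=s[2]
X=np.array([np.cos(a),np.sin(a),0]);Z=np.array([0,0,1.])
def b(t): return -( .22*np.cos(t)-.005*np.sin(t))*X+(.22*np.sin(t)+.005*np.cos(t))*Z
for d in (3,8,14,20,26,32,38,44,50,55): print(d,(T.T@(b(np.radians(d))-b(0))/.5).round(3))
E
```

```text
time_s: 9.6
position: [0.4662, 0.0258, 0.0632]
tool_rot: [[-0.055, 0.998, -0.002], [0.998, 0.055, -0.0], [-0.0, -0.002, -1.0]]
ft_force: [-0.2, -0.3, 0.8]
grip_width: 0.0341
gripper_force: 0.0
time_s: 10.2
position: [0.4669, 0.0257, 0.0647]
tool_rot: [[-0.055, 0.998, 0.001], [0.998, 0.055, -0.001], [-0.001, 0.001, -1.0]]
ft_force: [-1.3, -0.7, 6.1]
grip_width: 0.0105
gripper_force: 39.2
3 [-0.     0.001 -0.023]
8 [-0.     0.006 -0.061]
14 [-0.     0.016 -0.106]
20 [-0.    0.03 -0.15]
26 [-0.     0.049 -0.192]
32 [-0.     0.072 -0.232]
38 [-0.001  0.1   -0.269]
44 [-0.001  0.131 -0.303]
50 [-0.001  0.165 -0.333]
55 [-0.001  0.196 -0.356]
```

```bash
python3 -m handwheel '[[[0,0.001,-0.023],[0,0,0]],[[0,0.006,-0.061],[0,0,0]],[[0,0.016,-0.106],[0,0,0]],[[0,0.03,-0.15],[0,0,0]],[[0,0.049,-0.192],[0,0,0]]]' && python3 -m handwheel '[[[0,0.011,-0.021],[0,0,0]],[[0,0.023,-0.04],[0,0,0]],[[0,0.037,-0.059],[0,0,0]],[[0,0.051,-0.077],[0,0,0]],[[0,0.066,-0.095],[0,0,0]],[[0,0.082,-0.111],[0,0,0]],[[0,0.098,-0.126],[0,0,0]],[[0,0.116,-0.141],[0,0,0]],[[0,0.134,-0.154],[0,0,0]],[[0,0.147,-0.164],[0,0,0]]]' && python3 -m handwheel '[[[0,0,0],[0,0,0]],[[0,0,0],[0,0,0]],[[0,0,0],[0,0,0]]]'
python3 - <<'E'
from h import *
from rig import *
s=np.load("st2.npy")
def S(X): d=X[:2]-s[:2];a,b=np.cos(s[2]),np.sin(s[2]);return np.array([a*d[0]+b*d[1],-b*d[0]+a*d[1],X[2]])
o=observe();print(o['ft_force'],o['gripper_force']);g=S(o['position']-.0587*o['tool_rot'][:,2]);print(g,'angle from tool',np.degrees(np.arctan2(g[2]-.118,.085-g[0])-np.arctan2(.005,.22)))
for n in("scene","side"):
    c=dict(camera_params(n));p,d=get_image(n);c['p']=p;c['d']=d;np.savez(n+"4.npz",**c);cv2.imwrite(f"pics/{n}4.png",p[:,:,::-1])
    L=np.array([S(dep(c,u,v)) for v in range(400) for u in range(640) if d[v,u]>0])
    # lid upper-face points: within lid's span above the box
    m=(abs(L[:,1])<.085)&(L[:,0]>-.03)&(L[:,0]<.085)&(L[:,2]>.13)&(L[:,2]<.275);L2=L[m]
    r=np.hypot(L2[:,0]-.085,L2[:,2]-.118);a=np.degrees(np.arctan2(L2[:,2]-.118,.085-L2[:,0]));k=(r>.05)&(r<.17);print(n,k.sum(),np.percentile(a[k],[10,50,90]) if k.sum() else '')
E
```

```text
time_s: 10.7
position: [0.4897, 0.0269, 0.1605]
tool_rot: [[-0.055, 0.998, -0.004], [0.999, 0.055, -0.002], [-0.001, -0.004, -1.0]]
ft_force: [-0.9, -3.4, -5.0]
grip_width: 0.0105
gripper_force: 38.9
time_s: 11.7
position: [0.563, 0.0305, 0.2453]
tool_rot: [[-0.054, 0.999, -0.001], [0.999, 0.054, -0.003], [-0.003, -0.001, -1.0]]
ft_force: [-14.3, -4.0, 18.0]
grip_width: 0.0106
gripper_force: 40.6
time_s: 12.0
position: [0.5629, 0.0305, 0.2451]
tool_rot: [[-0.054, 0.999, -0.0], [0.999, 0.054, -0.003], [-0.003, -0.0, -1.0]]
ft_force: [-15.4, -4.1, 20.4]
grip_width: 0.0105
gripper_force: 41.0
[-15.37429815  -4.0541138   20.40935512] 41.00618898868561
[-3.83189732e-02 -3.43162381e-05  3.03839496e-01] angle from tool 55.130676477982234
scene 3353 [56.96882539 58.21921798 61.29680451]
side 1 [56.9011137 56.9011137 56.9011137]
```

Run:
```python
from h import *
a=cv2.imread("pics/scene4.png")[80:330,180:480];b=cv2.imread("pics/side4.png")[80:330,180:480]
cv2.imwrite("pics/m4.png",cv2.resize(np.hstack([a,b]),None,fx=1.33,fy=1.33,interpolation=cv2.INTER_CUBIC))
```

```text
(no output)
```

View pics/m4.png

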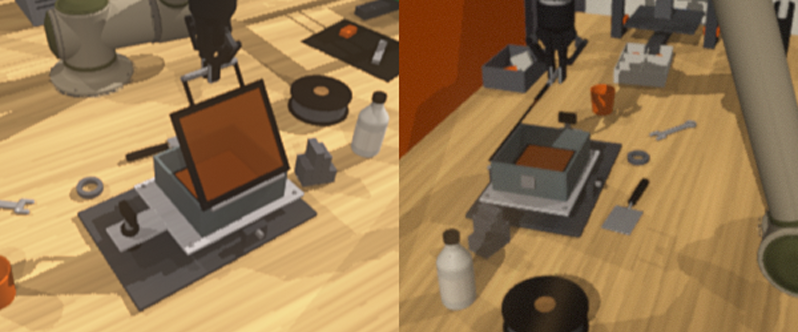

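The lid is up, held by the bar, and the bystanders are in place. Next, a slope check on the lid face and a tilt check on the platform before handing in.

Run:
```python
from h import *
from rig import *
s=np.load("st2.npy")
def S(X): d=X[:2]-s[:2];a,b=np.cos(s[2]),np.sin(s[2]);return np.array([a*d[0]+b*d[1],-b*d[0]+a*d[1],X[2]])
c=load("scene4.npz");c={k:c[k] for k in c.files}
L=np.array([S(dep(c,u,v)) for v in range(120,330) for u in range(180,480) if c['d'][v,u]>0])
r=np.hypot(L[:,0]-.085,L[:,2]-.118);a=np.degrees(np.arctan2(L[:,2]-.118,.085-L[:,0]))
F=L[(r>.05)&(r<.17)&(abs(L[:,1])<.085)&(a>50)&(a<66)]
A=np.c_[F[:,1:],np.ones(len(F))];k=np.linalg.lstsq(A,F[:,0],rcond=None)[0];print(len(F),'lid deg',np.degrees(np.arctan2(1,-k[1])),'tilt',k)
P=L[(abs(L[:,2]-.048)<.012)&(L[:,1]<-.1)&(L[:,1]>-.21)&(abs(L[:,0])<.03)|(abs(L[:,2]-.048)<.012)&(L[:,0]>.088)&(L[:,0]<.098)&(abs(L[:,1])<.13)]
print(len(P),np.linalg.lstsq(np.c_[P[:,:2],np.ones(len(P))],P[:,2],rcond=None)[0]);o=observe();print(o['time_s'],o['qvel'].round(2))
```

```text
3352 lid deg 54.6718290705339 tilt [ 0.00404164 -0.70877789  0.17718154]
1058 [-0.00124886 -0.00188715  0.04921319]
12.1 [ 0.01 -0.01 -0.02  0.02  0.01  0.03]
```

Lid 54.7°, platform tilt about 0.002 rad, arm still.

```bash
python3 -c "
from rig import *
print(close_job())"
```

```text
the job is handed in; nothing more can be done
None
```

The job is handed in: the platform measures level (about 0.002 rad off), the lid is held by its bar at about 55° (54.7° measured), and in the last pictures the bystanders looked to be where they started; the hand-in returned no verdict.

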